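Assemble the citrus press and hold its reaming cone pressed

ROBOT

A 6-joint arm with a two-finger parallel gripper is mounted at the origin on a cart in front of the work surface, level with it; the furniture and walls round the work are solid. World frame = base frame: x ahead of the robot, y to its left, z up, the work surface at z = 0. Lengths are in m, angles in rad, forces in N, time in s.
With the tool pointing down it reaches from about 0.375 to 0.975 m from the base axis. Payload 3.8 kg.
Tool frame: the origin (TCP) lies midway between the tips of the shut fingers; the grasp point (between the pads) lies 19 mm behind it; z points along the fingers, y is the direction in which the jaws open and shut (so a half turn about z gives the same grasp; the last joint's range is limited). The gripper opens to 85 mm and grips with 20 to 120 N. Pads are 22 mm wide; open, the fingers measure 114 mm over their backs; the gripper's body (76 mm by 85 mm) begins 54 mm behind the grasp point. The pads swing forward as they close: fully open they stand 13 mm farther back than shut.
Start: joints at [-1.364, 0.264, 1.604, -0, 1.274, -0.037], TCP at [0.163, -0.655, 0.192] pointing down, gripper open.
Joint ranges: [-2.63, 2.63], [-0.94, 2.18], [0.31, 2.57], [-1.31, 4.45], [0, 2.66], [-2.55, 2.55]. Speed limits (rad/s): [2.57, 2.57, 3.14, 3.14, 3.14, 3.14].

INTERFACE

Orientations are given as a rotation vector (axis times angle).
In Python, from workcell import bot gives the robot as it stands.
- The arm moves only by the tool drive_tool, never from a script. Its argument "deltas" is a list of rows, each an object with "hand": the opening, from 0 (shut) to 1 (fully open); "offset": the shift along the world's x, y, z in cm, a list of three; "angular": the turn, a rotation vector about the world's x, y, z in degrees, a list of three. A call has 1 to 8 rows; each row is the pose to reach, as a shift and turn from the pose commanded when the call began; what a row does not reach only later rows make up. A row lasts 1/8 s, in which the tool goes at most 62.5 mm and 10.7 degrees, less where a joint would pass 70% of its speed; a pose out of reach is approached as far as the arm can. A call with a gripper value outside its range is refused whole. The fingers move at their own pace and stop on an object; "force" is the grip in N (left out, the last holds). Time passes only in rows, so rows that repeat a pose let the fingers close. It gives the time, the measured TCP pose, the force and the opening at its end, in the units of the state.
- bot.read_state(): the state, without advancing time (a new reading comes with each control period).
- bot.read_camera(name): name is "scene" or "top" or "wrist"; returns a dict with "frame" (400x640x3 uint8, blue, green, red), "mtx" (3x3 intrinsics, pixels), "R" (3x3) and "t" (3): a world point X has camera coordinates R X + t. Camera axes: x right, y down, z forward; pixel columns grow to the right and rows downward; lengths in m; the calibration is good to about 2 mm. The wrist camera is an equidistant fisheye: a pixel r from the principal point sees the ray r / f radians off the axis. A picture is of the moment at which its call begins. There is no depth.
- bot.finish_job(): hands the job in, once; it reports no verdict.
The state is a dict: "time": time; "q": joint angles; "joint_vel": joint speeds; "joint_torque": joint torques, N m; "tool_pos": TCP position; "tcp_rot": TCP orientation; "wrist_force": force on the tool from outside, world axes, zero at the start; "torque": the same for the moment, N m; "width": opening from 0.0 (shut) to 1.0 (fully open).
Only numpy, scipy, OpenCV 4.12 (cv2) and the standard library are available. Lean on these libraries where they do the work, as an engineer would, in place of code of your own. Each camera call takes 0.05 s, during which the arm holds its last target. There are 200 camera calls.

TASK

Get the citrus press ready for oranges: set the strainer over the column so that it lies flat in the press and let go of it, then put the large cone on the drive spindle, turning it until the splines mesh and it drops fully home. Then push the cone down against its spring as far as it will go and finish like that, still gripping the cone and keeping it pressed; leave the small cone, the glass under the spout and the other crockery standing where they are.

Things in the scene. Friction and masses are not known exactly. Their poses are not given: they have to be found in the camera images.
- press: Citrus press, fixed: round black-and-steel appliance, 150 mm across. Origin on its axis at worktop level; the spout juts out to -x, 105 mm from the axis, 65 to 85 mm high. On top a shallow collector: wall top 100 mm high, inside diameter 143 mm. In its middle a fixed black column, 30 mm diameter, bevelled top 106 mm high, out of which comes the white drive spindle.
- strainer_seat (a point): Point on the press axis 84 mm above the worktop: the top of the four collector ribs, where the underside of the seated strainer comes to lie.
- drive (a point): White drive spindle; point on its axis on top of its round shoulder (29 mm diameter), 117 mm above the worktop unpressed. Above the shoulder: four spline teeth, 10 mm high, 5 mm wide, along its x and y axes both ways, reaching 11.5 mm from the axis; then a 14 mm round pilot pin to 21 mm over the shoulder (last 5 mm tapered). It turns only stiffly (0.25 N m) and may stand at any angle.
- plunger (a joint): How far the spindle is pushed down into the press, m: 0 = up, 0.006 = fully down on its stop. It is sprung: about 3 N starts it, about 12 N brings it to the stop; it comes up again when let go.
- strainer_mid (a point): Strainer: loose round steel dish, 134 mm diameter, about 90 g, right way up on the worktop; slotted floor 2.5 mm thick, outer rim 12 mm high (128 mm inside), in the middle an upright collar: 41 mm outside, 34 mm inside diameter, 26 mm high, open through the floor, to be gripped from above round its outside. Point on its axis, 13 mm above its underside; z up.
- large_cone_mid (a point): Large reaming cone (for oranges): white ribbed hollow cone standing on its brim, 72 mm high, brim 68 mm diameter, about 80 g. Over its 12 ribs 54 mm at 15 mm height, 47 mm at 45 mm, narrowing quickly above. Point on its axis, 36 mm above its underside; z up. Home on the spindle it is 20 mm above drive; 30 mm while spline teeth only stand on each other.
- cone_bore (a point): Mouth of the bore inside the large cone: on its axis, 16 mm above its underside. Bore 27 mm deep, with four inner teeth 6 mm wide on its diagonals (45 degrees from its x and y axes), leaving a 16.4 mm round passage. It meshes, four-fold, when its x axis is parallel or square to the x axis of drive, within about 7 degrees. Home: this point coincides with drive.
- small_cone_mid (a point): Small reaming cone (for lemons): same shape, 49 mm high, brim 46 mm diameter; not wanted now. This point is on its axis 24 mm above its underside.
- juice_glass: Small amber tea glass, 39 mm diameter, 52 mm high, standing below the spout of the press; origin at the centre of its underside.
- mug: Teal mug, 73 mm high, 68 mm wide and 99 mm with its handle; origin at its underside.
- jug: Small brown jug, 93 mm high, 62 x 90 mm; origin at its underside.
- tumbler: Drinking glass standing upside down, 52 mm diameter, 84 mm high; origin at its underside.
- glass_cup: Small pressed glass cup, 51 mm high, 45 x 77 mm with handle; origin at its underside.
- coffee_maker: Black coffee maker at the back right of the worktop, fixed, 229 x 185 mm, 318 mm high: keep the arm clear of it; origin under its centre.
- kettle: Steel kettle at the back, fixed, 141 x 228 mm, 188 mm high; origin at its underside.
- dish: Oval cream dish, 189 x 117 mm, 22 mm high; origin at its underside.

How it is judged:
By the outcome, as a careful person would: the job done as asked, in the order asked, and still so for the second after the job is handed in, while the arm keeps its last pose, push and grip.
It also fails if it takes over 58 s, if anything falls off the work surface, if the arm or the gripper's body presses on something with over 40 N, if the wrist force passes 120 N, or if a joint passes its speed limit or range.

## Working session

There is one attempt and no reset: what is moved stays moved. The work goes in short steps, Python scripts to look and compute and a tool call to move; the robot and the scene stay as the last step left them, time stands still between calls to the robot, and variables do not carry over. Pictures are saved under pics/ and viewed, about 8 in all and at most 12, crops included, and the job is handed in when it is done.

Besides the shell and the picture viewer there is one more tool, called after "Request:" as name(argument=value, ...) on one line, values as JSON. drive_tool: Moves the arm, as the interface text tells. Its arguments: {"type":"object","properties":{"deltas":{"type":"array"},"force":{"type":"number"}},"required":["deltas"]}

```bash
ls; mkdir -p pics
cat > h.py <<'E'
import numpy as np,cv2,pickle
from workcell import bot
def shot(n,tag):
    c=bot.read_camera(n); pickle.dump(c,open(f'pics/{tag}.pkl','wb')); cv2.imwrite(f'pics/{tag}.png',c['frame']); return c
def load(tag): return pickle.load(open(f'pics/{tag}.pkl','rb'))
def ray(c,u,v,fish=False):
    K=c['mtx']; x=(u-K[0,2])/K[0,0]; y=(v-K[1,2])/K[1,1]
    if fish:
        r=np.hypot(x,y); d=np.array([x/r*np.sin(r),y/r*np.sin(r),np.cos(r)]) if r>1e-9 else np.array([0,0,1.])
    else: d=np.array([x,y,1.]); d/=np.linalg.norm(d)
    R=np.array(c['R']); return -R.T@np.array(c['t']).ravel(), R.T@d
def onz(c,u,v,z,fish=False):
    o,d=ray(c,u,v,fish); return o+d*(z-o[2])/d[2]
def tri(*rs):
    A=0;b=0
    for o,d in rs:
        P=np.eye(3)-np.outer(d,d); A=A+P; b=b+P@o
    X=np.linalg.solve(A,b); return X,[np.linalg.norm((np.eye(3)-np.outer(d,d))@(X-o)) for o,d in rs]
def proj(c,X,fish=False):
    p=np.array(c['R'])@np.array(X)+np.array(c['t']).ravel(); K=c['mtx']
    if fish:
        s=np.hypot(p[0],p[1]); th=np.arctan2(s,p[2]); a=p[:2]/max(s,1e-12)*th
    else: a=p[:2]/p[2]
    return np.array([K[0,0]*a[0]+K[0,2],K[1,1]*a[1]+K[1,2]])
E
python3 - <<'E'
from h import *
for n in ['scene','top','wrist']:
    c=shot(n,n+'0'); print(n,np.round(c['mtx'],1).tolist(),np.round(-np.array(c['R']).T@np.array(c['t']).ravel(),3))
print(bot.read_state())
E
```

```text
pics
scene [[509.2, 0.0, 323.3], [0.0, 509.2, 198.7], [0.0, 0.0, 1.0]] [-0.355  0.609  1.148]
top [[443.0, 0.0, 320.0], [0.0, 443.0, 197.2], [0.0, 0.0, 1.0]] [0.303 0.083 1.58 ]
wrist [[309.7, 0.0, 317.0], [0.0, 309.7, 201.5], [0.0, 0.0, 1.0]] [ 0.244 -0.635  0.371]
{'time': 0.15, 'q': array([-1.36390644e+00,  2.64617478e-01,  1.60505291e+00, -1.64883916e-05,
        1.27367580e+00, -3.68789175e-02]), 'joint_vel': array([-2.32298105e-05, -1.92351585e-03, -4.21348942e-03,  1.02285731e-03,
        8.96405935e-04, -2.05569434e-04]), 'joint_torque': array([ 1.00211622e-03, -5.15903807e+01, -3.67958844e+01, -1.22774171e-05,
        8.06841388e-03,  2.23693303e-05]), 'tool_pos': array([ 0.16279735, -0.65443287,  0.19142688]), 'tcp_rot': array([-3.11655224e+00, -3.81759043e-01,  2.58385556e-04]), 'wrist_force': array([-0.69642976, -0.54481308, -0.65889386]), 'torque': array([ 0.02534593, -0.00087505, -0.02356802]), 'width': 0.9969920076038109}
```

View pics/top0.png

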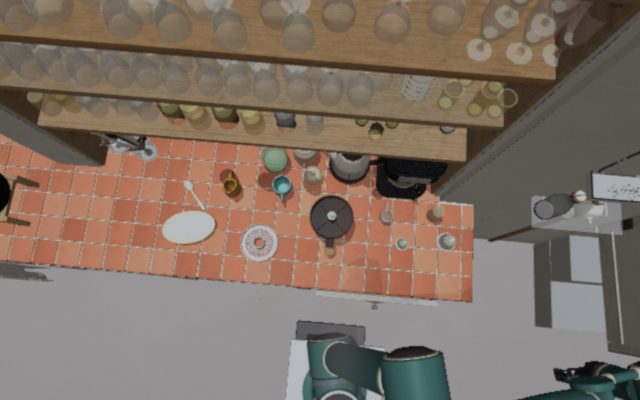

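View pics/scene0.png

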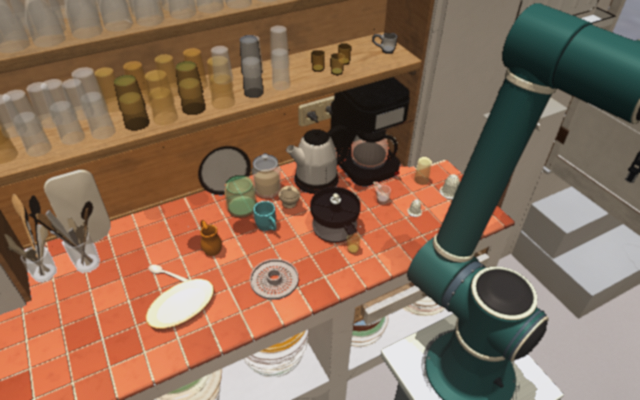

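Run:
```python
from h import *
t=load('top0');s=load('scene0')
for nm,a,b,zs in [('strainer',(259,242),(275,277),(0,.026)),('spindle',(331,215),(335,198),(.138,.117)),('large',(447,241),(450,178),(.072,0.036)),('small',(402,243),(416,202),(.049,.024)),('glass',(330,248),(353,245),(0,.05))]:
    print(nm,[np.round(onz(t,*a,z),3) for z in zs],[np.round(onz(s,*b,z),3) for z in zs],[np.round(q,3) for q in tri(ray(t,*a),ray(s,*b))])
def crop(c,x,y,w,h,k): return cv2.resize(c['frame'][y:y+h,x:x+w],None,fx=k,fy=k,interpolation=cv2.INTER_CUBIC)
A=np.hstack([crop(t,235,190,60,75,5),crop(t,300,190,100,75,5)]); B=np.hstack([crop(t,385,200,80,60,5),crop(s,400,150,80,60,5)])
cv2.imwrite('pics/c1.png',np.vstack([A[:,:800],B[:, :800]])[:600])
A=A[:300]
```

```text
strainer [array([0.471, 0.306, 0.   ]), array([0.468, 0.302, 0.026])] [array([0.477, 0.299, 0.   ]), array([0.458, 0.306, 0.026])] [array([0.469, 0.303, 0.012]), array([0.001, 0.001])]
spindle [array([0.566, 0.06 , 0.138]), array([0.57 , 0.06 , 0.117])] [array([0.555, 0.067, 0.138]), array([0.574, 0.056, 0.117])] [array([0.569, 0.06 , 0.123]), array([0., 0.])]
large [array([ 0.523, -0.344,  0.072]), array([ 0.528, -0.354,  0.036])] [array([ 0.526, -0.341,  0.072]), array([ 0.556, -0.373,  0.036])] [array([ 0.524, -0.342,  0.073]), array([0.002, 0.002])]
small [array([ 0.506, -0.195,  0.049]), array([ 0.509, -0.199,  0.024])] [array([ 0.504, -0.196,  0.049]), array([ 0.523, -0.214,  0.024])] [array([ 0.505, -0.196,  0.048]), array([0.001, 0.001])]
glass [array([0.472, 0.052, 0.   ]), array([0.466, 0.053, 0.05 ])] [array([0.478, 0.045, 0.   ]), array([0.441, 0.069, 0.05 ])] [array([0.47 , 0.051, 0.012]), array([0.001, 0.001])]
```

Request:
drive_tool(deltas=[{"hand": 1,"offset": [3,4.5,1],"angular": [0,0,9.5]},{"hand": 1,"offset": [6,9,2],"angular": [0,0,19]},{"hand": 1,"offset": [9,13.5,3],"angular": [0,0,28.5]},{"hand": 1,"offset": [12,18,4],"angular": [0,0,38]},{"hand": 1,"offset": [15,22.5,5],"angular": [0,0,47.5]},{"hand": 1,"offset": [18,27,6],"angular": [0,0,57]},{"hand": 1,"offset": [21,31.5,6],"angular": [0,0,66.5]},{"hand": 1,"offset": [24,36,6],"angular": [0,0,76]}])

```text
time: 1.15
tool_pos: [0.4036, -0.2935, 0.2526]
tcp_rot: [2.216, 2.226, 0.0]
wrist_force: [0.8, -0.2, -0.3]
width: 0.996
```

View pics/c1.png

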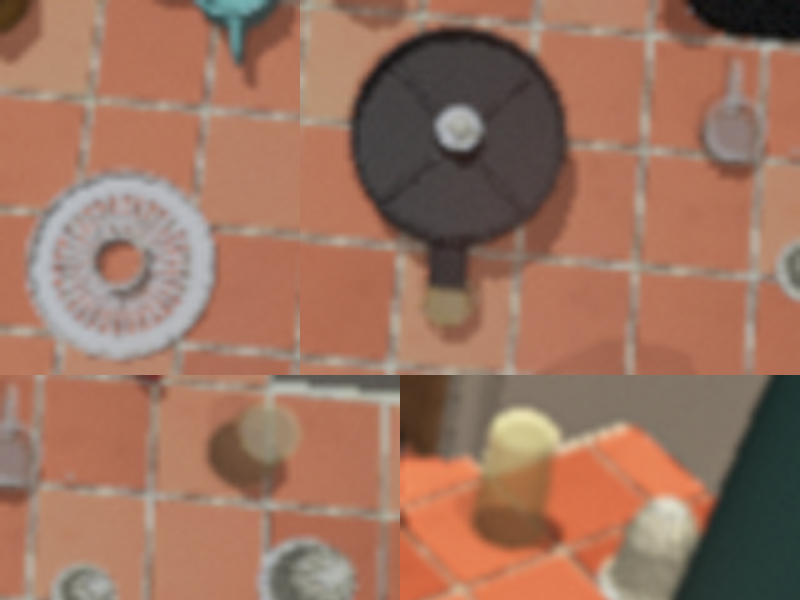

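Run:
```python
from h import *
c=shot('wrist','w1'); print(np.round(c['R'],3),np.round(-np.array(c['R']).T@np.array(c['t']).ravel(),3), proj(c,[.524,-.343,.036],True),proj(c,[.569,.06,.12],True))
```

```text
[[ 1.     0.004 -0.   ]
 [ 0.004 -0.946  0.324]
 [ 0.001 -0.324 -0.946]] [ 0.403 -0.21   0.433] [403.96209729 199.95482591] [ 459.82396424 -102.12318028]
```

Request:
drive_tool(deltas=[{"hand": 1,"offset": [1,4,0],"angular": [0,0,0]},{"hand": 1,"offset": [2,9,0],"angular": [0,0,0]},{"hand": 1,"offset": [3,14,0],"angular": [0,0,0]},{"hand": 1,"offset": [4,19,0],"angular": [0,0,0]},{"hand": 1,"offset": [5,24,0],"angular": [0,0,0]},{"hand": 1,"offset": [6,29,0],"angular": [0,0,0]},{"hand": 1,"offset": [6.5,34,0],"angular": [0,0,0]},{"hand": 1,"offset": [6.5,38,0],"angular": [0,0,0]}])

```text
time: 2.2
tool_pos: [0.4678, 0.0867, 0.2522]
tcp_rot: [-2.221, -2.221, 0.0]
wrist_force: [0.2, 0.3, -0.3]
width: 0.998
```

Run:
```python
from h import *
c=shot('wrist','w2'); print(np.round(-np.array(c['R']).T@np.array(c['t']).ravel(),3))
```

```text
[0.467 0.17  0.432]
```

Request:
drive_tool(deltas=[{"hand": 1,"offset": [0,4,0],"angular": [0,0,0]},{"hand": 1,"offset": [0,9,0],"angular": [0,0,0]},{"hand": 1,"offset": [0,13.5,0],"angular": [0,0,0]},{"hand": 1,"offset": [0,13.5,0],"angular": [0,0,0]}])

```text
time: 2.75
tool_pos: [0.4675, 0.2221, 0.252]
tcp_rot: [-2.218, -2.224, 0.001]
wrist_force: [-0.5, -0.9, 0.2]
width: 1.001
```

Run:
```python
from h import *
c=shot('wrist','w3'); print(np.round(-np.array(c['R']).T@np.array(c['t']).ravel(),3))
a,b=load('w2'),c
for X in [[.469,.303,.026],[.569,.06,.138],[.569,.06,.117]]: print([np.round(proj(q,X,True)) for q in (a,b)])
cv2.imwrite('pics/c2.png',cv2.resize(np.vstack([a['frame'],b['frame']])[:, :],(480,600)))
def crop(c,X,w=60,k=5):
    u,v=proj(c,X,True).astype(int); print(u-w,v-w)
    return cv2.resize(c['frame'][max(v-w,0):v+w,max(u-w,0):u+w],(400,300 if 0 else 400),interpolation=cv2.INTER_CUBIC)
```

```text
[0.467 0.306 0.432]
[array([318.,   2.]), array([319., 101.])]
[array([414., 210.]), array([399., 313.])]
[array([409., 203.]), array([396., 302.])]
```

```bash
cat >> h.py <<'E'
def tile(c,u,v,k,w=400,h=300):
    M=np.float32([[k,0,w/2-k*u],[0,k,h/2-k*v]]); return cv2.warpAffine(c['frame'],M,(w,h),flags=cv2.INTER_CUBIC)
E
python3 - <<'E'
from h import *
a,b,w=load('w2'),load('w3'),load('w1')
im=np.vstack([np.hstack([tile(b,319,101,3),tile(a,412,207,3)]),np.hstack([tile(b,398,308,4),tile(w,404,200,4)])])
cv2.imwrite('pics/c3.png',im)
E
```

```text
(no output)
```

View pics/c3.png

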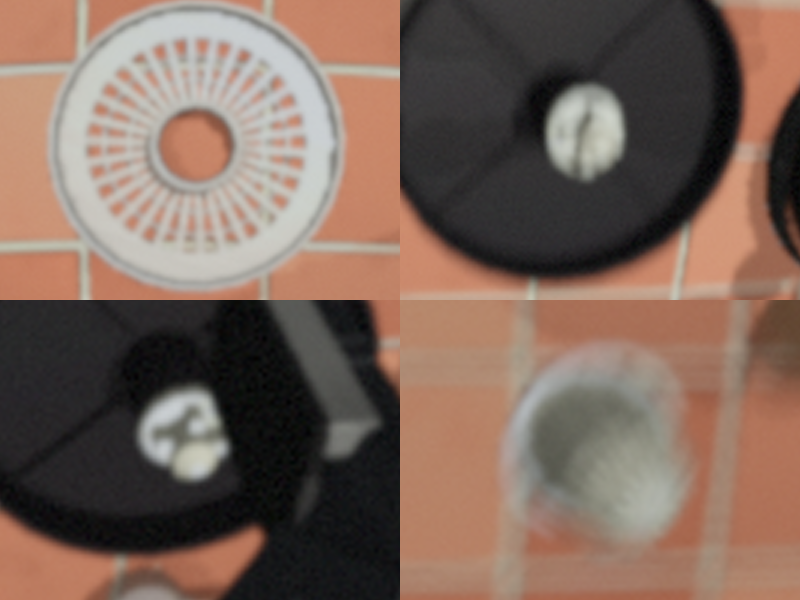

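Run:
```python
from h import *
a,b,t,s=load('w2'),load('w3'),load('top0'),load('scene0')
print('rim',onz(b,317.7,99.5,.012,True),'collar',onz(b,317.7,100.8,.026,True))
print(tri(ray(b,317.7,100.2,True),ray(t,259,243)))
print('shoulder w2',onz(a,407,201,.117,True),'pin w3',onz(b,396.75,310.5,.138,True))
print(onz(t,331.9,215.8,.125))
# collector outer circle press in w2 : tile: right 741-400, bottom 275
```

```text
rim [0.46735904 0.3054471  0.012     ] collar [0.46735297 0.30374432 0.026     ]
(array([0.46714741, 0.30463921, 0.00475667]), [np.float64(0.00027136651382027256), np.float64(0.00027136651382055955)])
shoulder w2 [0.56674167 0.06284632 0.117     ] pin w3 [0.56533264 0.06353513 0.138     ]
[0.56589857 0.05651314 0.125     ]
```

Request:
drive_tool(deltas=[{"hand": 1,"offset": [0.5,-4,0],"angular": [0,0,0]},{"hand": 1,"offset": [1,-9,0],"angular": [0,0,0]},{"hand": 1,"offset": [1.5,-14,-0.5],"angular": [0,0,0]},{"hand": 1,"offset": [2,-19,-1],"angular": [0,0,0]},{"hand": 1,"offset": [2.5,-22,-1.5],"angular": [0,0,0]},{"hand": 1,"offset": [2.5,-22,-1.5],"angular": [0,0,0]},{"hand": 1,"offset": [2.5,-22,-1.5],"angular": [0,0,0]}])

```text
time: 3.68
tool_pos: [0.4926, -0.0005, 0.2375]
tcp_rot: [-2.224, -2.219, -0.0]
wrist_force: [-0.3, -0.6, -0.1]
width: 0.998
```

Run:
```python
from h import *
shot('wrist','w4')
```

Request:
drive_tool(deltas=[{"hand": 1,"offset": [3,0,0],"angular": [0,0,0]},{"hand": 1,"offset": [7,0,0],"angular": [0,0,0]},{"hand": 1,"offset": [7,0,0],"angular": [0,0,0]},{"hand": 1,"offset": [7,0,0],"angular": [0,0,0]}])

```text
time: 4.22
tool_pos: [0.5623, 0.0009, 0.2373]
tcp_rot: [-2.22, -2.222, 0.001]
wrist_force: [-0.4, -0.0, 0.3]
width: 0.997
```

Run:
```python
from h import *
shot('wrist','w5')
a,b=load('w4'),load('w5'); X=[.566,.061,.125]
p,q=proj(a,X,True),proj(b,X,True); print(p,q)
im=np.vstack([np.hstack([tile(a,round(p[0]),round(p[1]),6),tile(b,round(q[0]),round(q[1]),6)]),np.hstack([tile(a,round(p[0]),round(p[1]),2),tile(b,round(q[0]),round(q[1]),2)])])
cv2.imwrite('pics/c4.png',im)
```

```text
[394.25210139 124.10842353] [321.80750973 124.10356842]
```

View pics/c4.png

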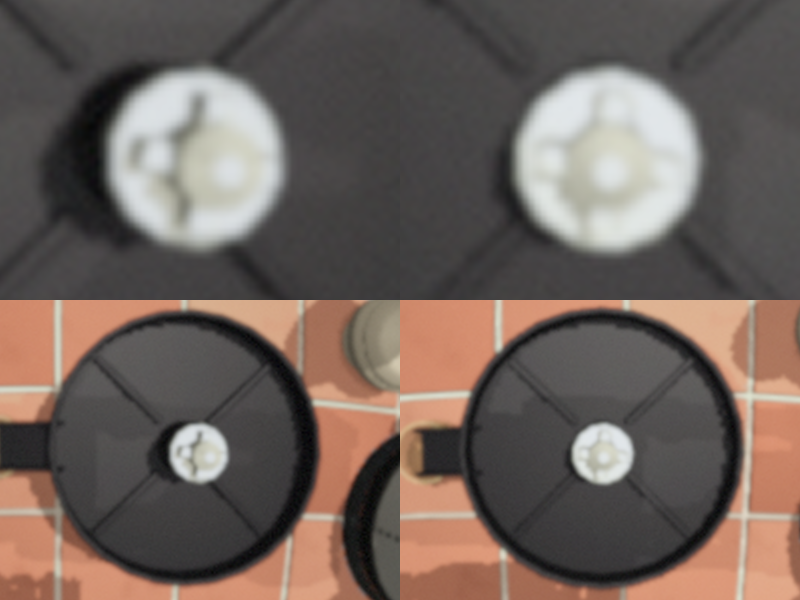

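Run:
```python
from h import *
a,b=load('w4'),load('w5')
print(tri(ray(a,393.1,125.4,True),ray(b,323.08,125.5,True)))
print(onz(a,393.1,125.4,.116,True),onz(b,323.08,125.5,.116,True))
# collector rim outer circle: tiles scale2: left tile l=49 r=319 t=310-300 b=584-300 ; right l=462-400 r=743-400 t=310 b=583
print(onz(a,394+(184-200)/2,124+(147-150)/2,.1,True),onz(b,322+(202.5-200)/2,124+(146.5-150)/2,.1,True))
print(bot.read_state()['tool_pos'])
# mutual check strainer height
c,d=load('w2'),load('w3')
```

```text
(array([0.56737374, 0.05887445, 0.11503244]), [np.float64(3.8192505494476473e-05), np.float64(3.819250549449349e-05)])
[0.56713231 0.0589896  0.116     ] [0.56735744 0.05891778 0.116     ]
[0.56337391 0.06048697 0.1       ] [0.56780178 0.06091968 0.1       ]
[0.56203522 0.00073035 0.23739639]
```

Request:
drive_tool(deltas=[{"hand": 1,"offset": [-1.5,4,0],"angular": [0,0,0]},{"hand": 1,"offset": [-3,9,0],"angular": [0,0,0]},{"hand": 1,"offset": [-4.5,14,0],"angular": [0,0,0]},{"hand": 1,"offset": [-6,19,0],"angular": [0,0,0]},{"hand": 1,"offset": [-7.5,24,-2],"angular": [0,0,0]},{"hand": 1,"offset": [-9,28,-5],"angular": [0,0,0]},{"hand": 1,"offset": [-9.5,30.4,-10],"angular": [0,0,0]},{"hand": 1,"offset": [-9.5,30.4,-14],"angular": [0,0,0]}])

```text
time: 5.28
tool_pos: [0.4659, 0.3055, 0.0965]
tcp_rot: [-2.218, -2.224, -0.0]
wrist_force: [-0.9, -0.2, -1.8]
width: 1.0
```

Request:
drive_tool(deltas=[{"hand": 1,"offset": [0,0,-3],"angular": [0,0,0]},{"hand": 1,"offset": [0,0,-6],"angular": [0,0,0]},{"hand": 1,"offset": [0,0,-7.5],"angular": [0,0,0]},{"hand": 1,"offset": [0,0,-8],"angular": [0,0,0]},{"hand": 1,"offset": [0,0,-8],"angular": [0,0,0]}])

```text
time: 5.9
tool_pos: [0.4684, 0.3042, 0.0183]
tcp_rot: [2.222, 2.221, 0.002]
wrist_force: [0.2, 0.9, 0.4]
width: 1.0
```

Run:
```python
from h import *
s=bot.read_state(); print(s['tool_pos'],s['wrist_force'])
```

```text
[0.46837837 0.30422864 0.01829476] [0.15567644 0.85878625 0.3791595 ]
```

Request:
drive_tool(deltas=[{"hand": 1,"offset": [-0.05,0,-1],"angular": [0,0,0]},{"hand": 0.6,"offset": [-0.05,0,-1.2],"angular": [0,0,0]},{"hand": 0.2,"offset": [-0.05,0,-1.2],"angular": [0,0,0]},{"hand": 0.2,"offset": [-0.05,0,-1.2],"angular": [0,0,0]},{"hand": 0.2,"offset": [-0.05,0,-1.2],"angular": [0,0,0]},{"hand": 0.2,"offset": [-0.05,0,-1.2],"angular": [0,0,0]},{"hand": 0.2,"offset": [-0.05,0,-1.2],"angular": [0,0,0]},{"hand": 0.2,"offset": [-0.05,0,-1.2],"angular": [0,0,0]}], force=40)

```text
time: 6.9
tool_pos: [0.4675, 0.304, 0.0055]
tcp_rot: [2.222, 2.221, 0.0]
wrist_force: [0.1, 0.1, -0.5]
width: 0.198
```

Run:
```python
from h import *
s=bot.read_state(); print(s['tool_pos'],s['wrist_force'],s['width'])
c=shot('wrist','w6'); cv2.imwrite('pics/v6.png',c['frame'])
```

```text
[0.46745058 0.30396781 0.00549917] [ 0.10018063  0.10253016 -0.53284983] 0.19778172367828156
```

View pics/v6.png

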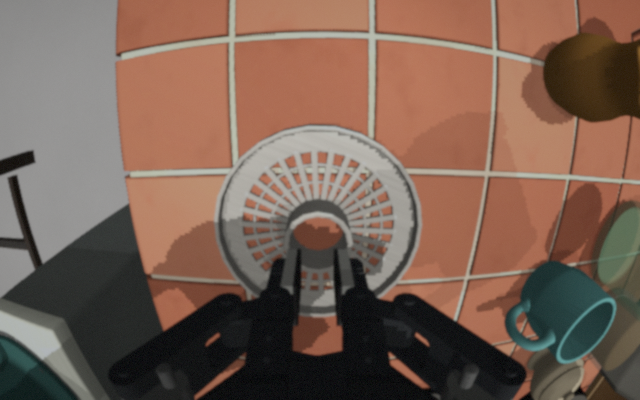

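Run:
```python
from h import *
c=load('w6')
for X in [[.4675,.304,.0055],[.4675,.304,.0245],[.4675,.304,.026],[.4675,.304,.0]]: print(X,proj(c,X,True))
# rim centre: l=218 r=421 t=126 b=316
print(onz(c,319.5,221,.012,True),onz(c,319,233,.013,True))
print(-np.array(c['R']).T@np.array(c['t']).ravel())
```

```text
[0.4675, 0.304, 0.0055] [317.90693394 233.77404788]
[0.4675, 0.304, 0.0245] [317.97780923 247.41592641]
[0.4675, 0.304, 0.026] [317.98392756 248.6025336 ]
[0.4675, 0.304, 0.0] [317.88848813 230.25437232]
[0.46844853 0.31555018 0.012     ] [0.4681518  0.30799828 0.013     ]
[0.46708026 0.38745402 0.18558768]
```

Run:
```python
from h import *
c=load('w6'); k=5;u0,v0=320,240;w,h=800,600
im=tile(c,u0,v0,k,w,h)
def circ(x,y,z,r,col):
    P=[proj(c,[x+r*np.cos(t),y+r*np.sin(t),z],True) for t in np.linspace(0,2*np.pi,120)]
    P=[(int(w/2+k*(p[0]-u0)),int(h/2+k*(p[1]-v0))) for p in P]; cv2.polylines(im,[np.array(P)],False,col,1)
x,y=.4675,.304
circ(x,y,.012,.067,(0,255,0));circ(x,y,.026,.0205,(0,255,255));circ(x,y,.026,.017,(255,255,0))
cv2.imwrite('pics/v7.png',im)
```

```text
(no output)
```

View pics/v7.png

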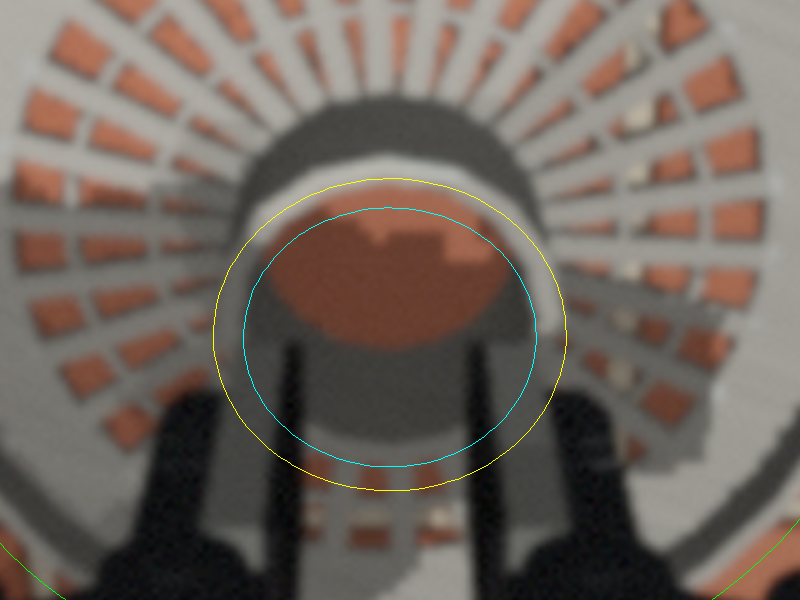

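Run:
```python
from h import *
from scipy.optimize import least_squares
c=load('w6'); T=lambda p:(320+(p[0]-400)/5,240+(p[1]-300)/5)
g=cv2.cvtColor(c['frame'],cv2.COLOR_BGR2HSV)
ts=np.linspace(0,2*np.pi,721)
def res(p,pts,r,z=None):
    zz=p[2] if z is None else z
    P=np.array([proj(c,[p[0]+r*np.cos(t),p[1]+r*np.sin(t),zz],True) for t in ts])
    return [np.min(np.hypot(*(P-q).T)) for q in pts]
rim=[(218,218),(421,218),(320,126),(250,151),(392,153),(235,270),(407,268)]
col=[T(q) for q in [(395,155),(330,165),(255,215),(545,235),(557,300),(470,170)]]
for n,pts,r in [('rim',rim,.067),('collar',col,.0205)]:
    f=least_squares(res,[.4675,.31,.01],args=(pts,r),diff_step=1e-4); print(n,f.x,np.round(f.fun,1))
```

```text
rim [0.46882416 0.3049618  0.00473823] [0.2 0.4 0.2 0.5 0.3 0.9 0.4]
collar [0.46778006 0.30302233 0.01539214] [0.3 0.2 0.3 0.7 0.4 0.1]
```

Request:
drive_tool(deltas=[{"hand": 0,"offset": [0,0,0],"angular": [0,0,0]},{"hand": 0,"offset": [0,0,0],"angular": [0,0,0]},{"hand": 0,"offset": [0,0,0],"angular": [0,0,0]}])

```text
time: 7.32
tool_pos: [0.4674, 0.304, 0.0055]
tcp_rot: [-2.222, -2.221, -0.0]
wrist_force: [-0.0, 0.2, -0.1]
width: -0.002
```

Run:
```python
from h import *
c=shot('wrist','w7');s=shot('scene','s7')
X=[.4675,.304,.0055]; p=proj(c,X,True);q=proj(s,X);print(p,q,[proj(s,[.4675,.304,z]) for z in (.0,.026,.1)])
a=tile(c,*p,5,400,600);b=tile(s,*q,7,400,600)
for im in (a,b): cv2.circle(im,(200,300),4,(0,255,0),1)
cv2.imwrite('pics/v8.png',np.hstack([a,b]))
```

```text
[317.92739372 233.77881729] [274.70851287 278.78981522] [array([274.81204348, 279.99949674]), array([274.3176811, 274.2232243]), array([272.83867724, 256.94211756])]
```

View pics/v8.png

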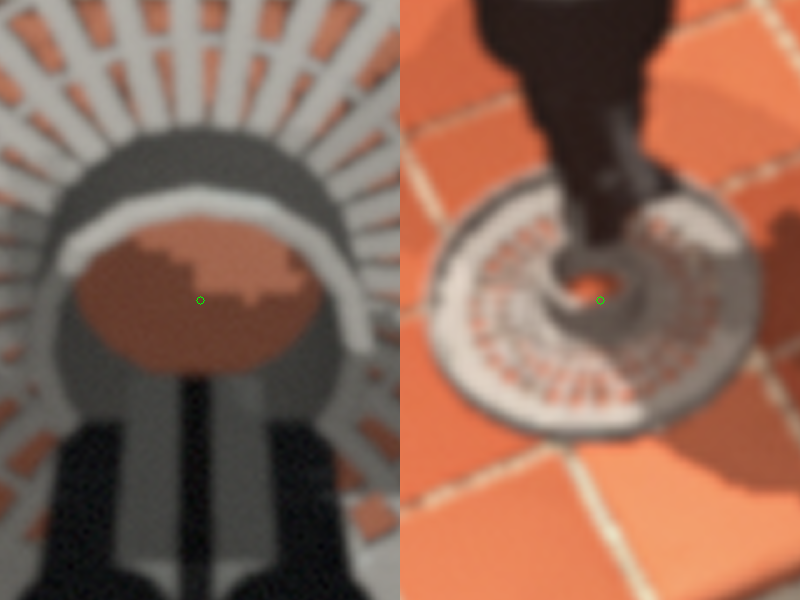

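Run:
```python
from h import *
c=load('w7');s=load('s7')
for v,n in [(248.8,'pad'),(258.8,'back')]:
    o,d=ray(c,318,v,True)
    print(n,'y=.315',o+d*(.315-o[1])/d[1],'y=.304',o+d*(.304-o[1])/d[1],'range.16',o+d*.1605)
o,d=ray(s,274.7,278.8-57/7)
for y in(.304,.315): print('scene',o+d*(y-o[1])/d[1])
print(onz(s,274.7,270.6,.0055),onz(s,274.7,270.6,.045))
```

```text
pad y=.315 [0.46744074 0.315      0.04723842] y=.304 [0.46749641 0.304      0.02623705] range.16 [0.46745097 0.31297962 0.04338108]
back y=.315 [0.46741646 0.315      0.05747696] y=.304 [0.46746844 0.304      0.03803012] range.16 [0.46744752 0.30842851 0.04585926]
scene [0.46217465 0.304      0.0477214 ]
scene [0.43270147 0.315      0.08737589]
[0.49374135 0.29220431 0.0055    ] [0.46437658 0.30316434 0.045     ]
```

Request:
drive_tool(deltas=[{"hand": 1,"offset": [0,0,0],"angular": [0,0,0]},{"hand": 1,"offset": [0,0,0],"angular": [0,0,0]},{"hand": 1,"offset": [0,0,0],"angular": [0,0,0]},{"hand": 1,"offset": [0,0,-1],"angular": [0,0,0]},{"hand": 1,"offset": [0,0,-2],"angular": [0,0,0]},{"hand": 1,"offset": [0,0,-2.5],"angular": [0,0,0]},{"hand": 1,"offset": [0,0,-2.5],"angular": [0,0,0]}])

```text
time: 8.3
tool_pos: [0.4667, 0.3035, -0.0205]
tcp_rot: [-2.222, -2.221, 0.003]
wrist_force: [0.1, -0.3, 0.3]
width: 1.001
```

Request:
drive_tool(deltas=[{"hand": 1,"offset": [0,0,-0.5],"angular": [0,0,0]},{"hand": 1,"offset": [0,0,-1],"angular": [0,0,0]},{"hand": 1,"offset": [0,0,-1],"angular": [0,0,0]}])

```text
time: 8.68
tool_pos: [0.467, 0.3037, -0.03]
tcp_rot: [-2.222, -2.221, 0.001]
wrist_force: [0.1, -0.7, 0.0]
width: 1.003
```

Request:
drive_tool(deltas=[{"hand": 1,"offset": [0,0,-0.3],"angular": [0,0,0]},{"hand": 0.6,"offset": [0,0,-0.3],"angular": [0,0,0]},{"hand": 0.2,"offset": [0,0,-0.3],"angular": [0,0,0]},{"hand": 0.2,"offset": [0,0,-0.3],"angular": [0,0,0]},{"hand": 0.2,"offset": [0,0,-0.3],"angular": [0,0,0]},{"hand": 0.2,"offset": [0,0,-0.3],"angular": [0,0,0]}], force=40)

```text
time: 9.43
tool_pos: [0.4679, 0.3042, -0.0321]
tcp_rot: [2.222, 2.221, 0.001]
wrist_force: [0.9, -0.1, 3.3]
width: 0.457
```

Request:
drive_tool(deltas=[{"hand": 0.2,"offset": [0,0,1],"angular": [0,0,0]},{"hand": 0.2,"offset": [0,0,4],"angular": [0,0,0]},{"hand": 0.2,"offset": [0,0,8],"angular": [0,0,0]},{"hand": 0.2,"offset": [0,0,12],"angular": [0,0,0]},{"hand": 0.2,"offset": [0,0,16],"angular": [0,0,0]},{"hand": 0.2,"offset": [2,-5,16.2],"angular": [0,0,0]},{"hand": 0.2,"offset": [3.5,-8.5,16.2],"angular": [0,0,0]},{"hand": 0.2,"offset": [5,-12.3,16.2],"angular": [0,0,0]}])

```text
time: 10.42
tool_pos: [0.5175, 0.1799, 0.13]
tcp_rot: [2.221, 2.221, 0.0]
wrist_force: [0.1, -0.3, 0.2]
width: 0.459
```

Request:
drive_tool(deltas=[{"hand": 0.2,"offset": [1.5,-3.5,0],"angular": [0,0,0]},{"hand": 0.2,"offset": [3,-7,0],"angular": [0,0,0]},{"hand": 0.2,"offset": [4.3,-10.5,0],"angular": [0,0,0]},{"hand": 0.2,"offset": [4.95,-12.2,0],"angular": [0,0,0]},{"hand": 0.2,"offset": [4.95,-12.2,0],"angular": [0,0,0]},{"hand": 0.2,"offset": [4.95,-12.2,0],"angular": [0,0,0]}])

```text
time: 11.18
tool_pos: [0.5663, 0.0599, 0.1293]
tcp_rot: [-2.221, -2.221, 0.0]
wrist_force: [-0.1, 0.1, -1.3]
width: 0.458
```

Run:
```python
from h import *
st=bot.read_state(); print(st['tool_pos'],st['wrist_force'],st['width'])
c=shot('wrist','w9');s=shot('scene','s9')
T=st['tool_pos']
p=proj(c,T+[0,0,.05],True)
q=proj(s,[.567,.059,.16])
a=tile(c,round(p[0]),round(p[1]),2.4,400,600);b=tile(s,round(q[0]),round(q[1]),5,400,600);print(p,q)
cv2.imwrite('pics/v9.png',np.hstack([a,b]))
```

```text
[0.56634954 0.05990727 0.1293389 ] [-0.11712878  0.07294273 -1.29656526] 0.4578630564355335
[317.90391206 276.02801232] [335.78887764 189.00501762]
```

View pics/v9.png

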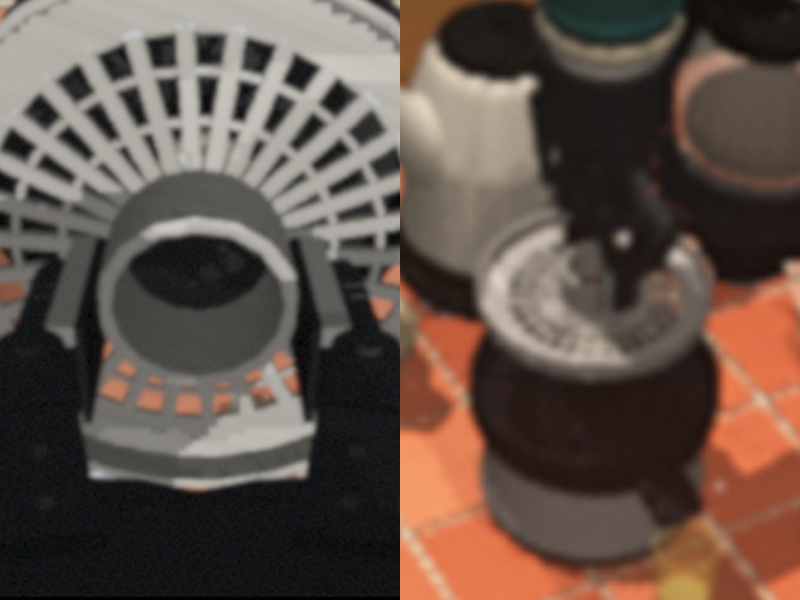

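Run:
```python
from h import *
from scipy.optimize import least_squares
c=load('w9'); st=bot.read_state();print(st['tool_pos'])
zt=.1293+.058
ts=np.linspace(0,2*np.pi,721)
T=lambda p:(318+(p[0]-200)/2.4,276+(p[1]-300)/2.4)
def res(p,pts,r,z):
    P=np.array([proj(c,[p[0]+r*np.cos(t),p[1]+r*np.sin(t),z],True) for t in ts])
    return [np.min(np.hypot(*(P-q).T)) for q in pts]
outer=[T(q) for q in [(98,300),(298,300),(195,217),(197,387),(140,232),(250,230),(125,363),(272,363)]]
for z in (zt-.004,zt,zt+.004):
    f=least_squares(res,[.567,.06],args=(outer,.0205,z),diff_step=1e-4); print(z,f.x,np.round(f.fun,1))
    f=least_squares(lambda p:[v for v in res(p,outer,.0205,p[2])],[.567,.06,z],diff_step=1e-4);
print(f.x,np.round(f.fun,1))
```

```text
[0.566394   0.06015323 0.12940034]
0.1833 [0.56597678 0.06029662] [0.7 0.6 0.6 0.1 0.5 0.1 0.6 0.8]
0.1873 [0.56597399 0.06267114] [2.  1.9 0.2 1.4 0.5 0.8 0.9 0.6]
0.1913 [0.56597888 0.06502755] [3.4 3.3 1.1 2.9 1.4 1.7 2.4 2.1]
[0.56595491 0.06052414 0.18369418] [0.8 0.7 0.5 0.2 0.4 0.1 0.4 0.7]
```

Request:
drive_tool(deltas=[{"hand": 0.2,"offset": [0.1,-0.15,-1],"angular": [0,0,0]},{"hand": 0.2,"offset": [0.1,-0.15,-2],"angular": [0,0,0]},{"hand": 0.2,"offset": [0.1,-0.15,-3],"angular": [0,0,0]},{"hand": 0.2,"offset": [0.1,-0.15,-4],"angular": [0,0,0]},{"hand": 0.2,"offset": [0.1,-0.15,-4.5],"angular": [0,0,0]},{"hand": 0.2,"offset": [0.1,-0.15,-5],"angular": [0,0,0]},{"hand": 0.2,"offset": [0.1,-0.15,-5.3],"angular": [0,0,0]},{"hand": 0.2,"offset": [0.1,-0.15,-5.3],"angular": [0,0,0]}])

```text
time: 12.28
tool_pos: [0.5679, 0.0575, 0.0764]
tcp_rot: [-2.222, -2.221, 0.0]
wrist_force: [0.3, 0.1, -1.4]
width: 0.459
```

Request:
drive_tool(deltas=[{"hand": 0.2,"offset": [0,0,-0.4],"angular": [0,0,0]},{"hand": 0.2,"offset": [0,0,-0.8],"angular": [0,0,0]},{"hand": 0.2,"offset": [0,0,-1.2],"angular": [0,0,0]},{"hand": 0.2,"offset": [0,0,-1.5],"angular": [0,0,0]},{"hand": 0.2,"offset": [0,0,-1.8],"angular": [0,0,0]},{"hand": 0.2,"offset": [0,0,-1.8],"angular": [0,0,0]}])

```text
time: 13.02
tool_pos: [0.5677, 0.0575, 0.0581]
tcp_rot: [-2.222, -2.221, 0.001]
wrist_force: [0.5, -0.1, -0.1]
width: 0.456
```

Request:
drive_tool(deltas=[{"hand": 0.2,"offset": [0,0,-0.2],"angular": [0,0,0]},{"hand": 0.2,"offset": [0,0,-0.4],"angular": [0,0,0]},{"hand": 0.2,"offset": [0,0,-0.5],"angular": [0,0,0]},{"hand": 0.2,"offset": [0,0,-0.5],"angular": [0,0,0]}])

```text
time: 13.52
tool_pos: [0.5678, 0.0575, 0.0534]
tcp_rot: [-2.222, -2.221, 0.0]
wrist_force: [-0.2, 0.0, 0.7]
width: 0.461
```

Request:
drive_tool(deltas=[{"hand": 0.2,"offset": [0,0,-0.1],"angular": [0,0,0]},{"hand": 0.2,"offset": [0,0,-0.2],"angular": [0,0,0]},{"hand": 0.2,"offset": [0,0,-0.2],"angular": [0,0,0]}])

```text
time: 13.9
tool_pos: [0.5681, 0.0575, 0.0519]
tcp_rot: [2.222, 2.221, 0.0]
wrist_force: [-1.3, 0.4, 2.8]
width: 0.456
```

Request:
drive_tool(deltas=[{"hand": 0.6,"offset": [0,0,0],"angular": [0,0,0]},{"hand": 1,"offset": [0,0,0],"angular": [0,0,0]},{"hand": 1,"offset": [0,0,0],"angular": [0,0,0]},{"hand": 1,"offset": [0,0,0.5],"angular": [0,0,0]},{"hand": 1,"offset": [0,0,2.5],"angular": [0,0,0]},{"hand": 1,"offset": [0,0,6],"angular": [0,0,0]},{"hand": 1,"offset": [0,0,10],"angular": [0,0,0]},{"hand": 1,"offset": [0,0,14],"angular": [0,0,0]}])

```text
time: 14.9
tool_pos: [0.5683, 0.0575, 0.1945]
tcp_rot: [2.221, 2.22, 0.002]
wrist_force: [0.2, 0.4, 0.6]
width: 0.999
```

Request:
drive_tool(deltas=[{"hand": 1,"offset": [-2,-2,1],"angular": [0,0,0]},{"hand": 1,"offset": [-4.5,-5,2.5],"angular": [0,0,0]},{"hand": 1,"offset": [-6.5,-7.5,2.5],"angular": [0,0,0]},{"hand": 1,"offset": [-6.5,-7.5,2.5],"angular": [0,0,0]},{"hand": 1,"offset": [-6.5,-7.5,2.5],"angular": [0,0,0]}])

```text
time: 15.52
tool_pos: [0.5036, -0.0173, 0.2177]
tcp_rot: [2.222, 2.219, 0.003]
wrist_force: [0.3, -0.1, -0.9]
width: 0.998
```

Run:
```python
from h import *
c=shot('wrist','w10');print(bot.read_state()['tool_pos'])
```

```text
[ 0.5036083  -0.01709768  0.2172496 ]
```

Request:
drive_tool(deltas=[{"hand": 1,"offset": [-1,-4,0],"angular": [0,0,0]},{"hand": 1,"offset": [-2,-9,0],"angular": [0,0,0]},{"hand": 1,"offset": [-3,-14,0],"angular": [0,0,0]},{"hand": 1,"offset": [-4,-19,0],"angular": [0,0,0]},{"hand": 1,"offset": [-4.5,-24,0],"angular": [0,0,0]},{"hand": 1,"offset": [-4.5,-27.5,0],"angular": [0,0,0]},{"hand": 1,"offset": [-4.5,-29,0],"angular": [0,0,0]},{"hand": 1,"offset": [-4.5,-29,0],"angular": [0,0,0]}])

```text
time: 16.58
tool_pos: [0.4584, -0.3074, 0.2161]
tcp_rot: [-2.222, -2.22, -0.001]
wrist_force: [0.1, 2.0, -0.4]
width: 0.999
```

Run:
```python
from h import *
c=shot('wrist','w11');print(bot.read_state()['tool_pos'])
```

```text
[ 0.45829324 -0.30663042  0.21613042]
```

Request:
drive_tool(deltas=[{"hand": 1,"offset": [0,-3,0],"angular": [0,0,0]},{"hand": 1,"offset": [0,-7,0],"angular": [0,0,0]},{"hand": 1,"offset": [0,-10,0],"angular": [0,0,0]},{"hand": 1,"offset": [0,-10,0],"angular": [0,0,0]},{"hand": 1,"offset": [0,-10,0],"angular": [0,0,0]}])

```text
time: 17.25
tool_pos: [0.4583, -0.4058, 0.2163]
tcp_rot: [-2.22, -2.221, -0.001]
wrist_force: [-0.9, 0.2, 0.0]
width: 1.0
```

Run:
```python
from h import *
d=shot('wrist','w12');print(bot.read_state()['tool_pos'])
c=load('w11');w=load('w10')
p=proj(c,[.524,-.343,.05],True).round();q=proj(d,[.524,-.343,.05],True).round();r=proj(w,[.567,.059,.1],True).round(); print(p,q,r)
im=np.vstack([np.hstack([tile(c,*p,4),tile(d,*q,4)]),tile(w,*r,3,800,300)])
cv2.imwrite('pics/v10.png',im)
```

```text
[ 0.45830199 -0.40574815  0.21642706]
[373. 202.] [376. 119.] [383. 108.]
```

View pics/v10.png

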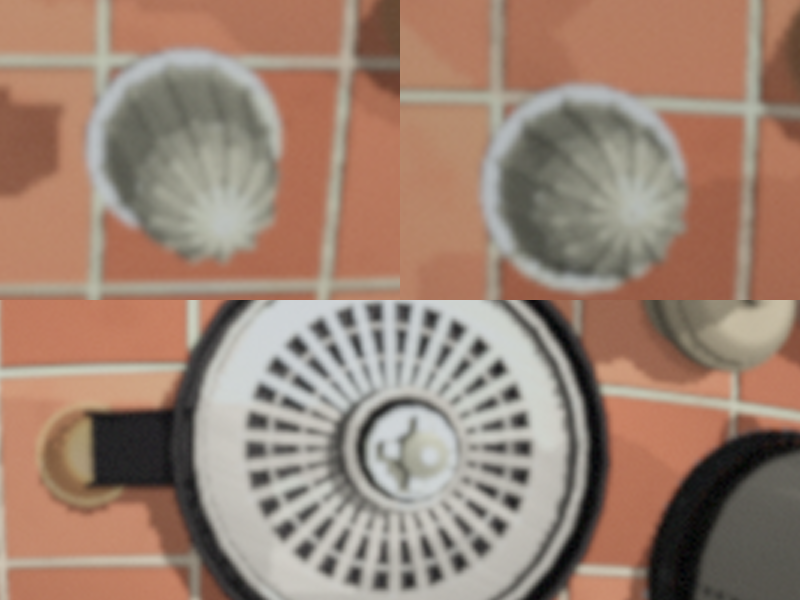

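Run:
```python
from h import *
c,d=load('w11'),load('w12')
print('brim',onz(d,372,128.5,.003,True),'apex',tri(ray(c,379.25,219,True),ray(d,384.75,131.5,True)))
print(onz(c,379.25,219,.072,True),onz(d,384.75,131.5,.072,True))
for m in ([.525,-.343,.03],):print(bot.read_state()['q'])
```

```text
brim [ 0.52785258 -0.35814055  0.003     ] apex (array([ 0.528242  , -0.35424396,  0.07633928]), [np.float64(0.0003047170557192505), np.float64(0.0003047170557191631)])
[ 0.5288767  -0.35597903  0.072     ] [ 0.52951151 -0.35468293  0.072     ]
[-7.65703243e-01  1.32633686e-01  1.71551214e+00  5.96071432e-04
  1.29422188e+00 -7.66811259e-01]
```

Run:
```python
from h import *
t,s=load('top0'),load('scene0')
print(onz(s,423,179,.002),onz(s,425,160,.084),onz(t,438.5,212,.084))
for n in ('w11','w12'):
    c=load(n); print(n,proj(c,[.6,-.33,.08],True),proj(c,[.506,-.196,.04],True))
```

```text
[ 0.62187319 -0.31753175  0.002     ] [ 0.62594703 -0.31361871  0.084     ] [ 0.61878945 -0.30859117  0.084     ]
w11 [441.99868286 199.70586926] [359.68691217  76.0000444 ]
w12 [449.82889554 112.87024872] [359.50618876  -4.66929342]
```

Request:
drive_tool(deltas=[{"hand": 1,"offset": [2.5,1.7,-2],"angular": [0,0,0]},{"hand": 1,"offset": [5.5,3.8,-5],"angular": [0,0,0]},{"hand": 1,"offset": [7,4.9,-9],"angular": [0,0,0]},{"hand": 1,"offset": [7,4.9,-13],"angular": [0,0,0]},{"hand": 1,"offset": [7,4.9,-15],"angular": [0,0,0]},{"hand": 1,"offset": [7,4.9,-15],"angular": [0,0,0]},{"hand": 1,"offset": [7,4.9,-15],"angular": [0,0,0]}])

```text
time: 18.18
tool_pos: [0.529, -0.3593, 0.0684]
tcp_rot: [2.22, 2.219, 0.001]
wrist_force: [0.5, -1.3, 0.4]
width: 0.995
```

Request:
drive_tool(deltas=[{"hand": 1,"offset": [0,0,-2],"angular": [0,0,0]},{"hand": 1,"offset": [0,0,-4],"angular": [0,0,0]},{"hand": 1,"offset": [0,0,-6],"angular": [0,0,0]},{"hand": 1,"offset": [0,0,-7],"angular": [0,0,0]},{"hand": 1,"offset": [0,0,-7],"angular": [0,0,0]}])

```text
time: 18.8
tool_pos: [0.5268, -0.3577, -0.0054]
tcp_rot: [-2.22, -2.219, 0.001]
wrist_force: [0.4, 0.9, -0.2]
width: 0.999
```

Request:
drive_tool(deltas=[{"hand": 1,"offset": [0,0,-0.7],"angular": [0,0,0]},{"hand": 1,"offset": [0,0,-1.2],"angular": [0,0,0]},{"hand": 0.6,"offset": [0,0,-1.2],"angular": [0,0,0]},{"hand": 0.3,"offset": [0,0,-1.2],"angular": [0,0,0]},{"hand": 0.3,"offset": [0,0,-1.2],"angular": [0,0,0]},{"hand": 0.3,"offset": [0,0,-1.2],"angular": [0,0,0]},{"hand": 0.3,"offset": [0,0,-1.2],"angular": [0,0,0]}], force=70)

```text
time: 19.68
tool_pos: [0.5288, -0.3591, -0.0143]
tcp_rot: [2.221, 2.219, 0.0]
wrist_force: [-0.7, -0.6, 5.4]
width: 0.532
```

Request:
drive_tool(deltas=[{"hand": 0.3,"offset": [0,0,1],"angular": [0,0,0]},{"hand": 0.3,"offset": [0,0,4],"angular": [0,0,0]},{"hand": 0.3,"offset": [0,0,8],"angular": [0,0,0]},{"hand": 0.3,"offset": [-1,1,12],"angular": [0,0,0]},{"hand": 0.3,"offset": [-3,5,16],"angular": [0,0,0]},{"hand": 0.3,"offset": [-4.5,9,17.5],"angular": [0,0,0]},{"hand": 0.3,"offset": [-5,13.5,17.5],"angular": [0,0,0]},{"hand": 0.3,"offset": [-5,17,17.5],"angular": [0,0,0]}])

```text
time: 20.68
tool_pos: [0.477, -0.1869, 0.1599]
tcp_rot: [2.222, 2.221, 0.0]
wrist_force: [0.4, -0.3, -1.2]
width: 0.533
```

Request:
drive_tool(deltas=[{"hand": 0.3,"offset": [0,4,0],"angular": [0,0,0]},{"hand": 0.3,"offset": [1,8.5,0],"angular": [0,0,0]},{"hand": 0.3,"offset": [3,13,0],"angular": [0,0,0]},{"hand": 0.3,"offset": [5.5,17.5,0],"angular": [0,0,0]},{"hand": 0.3,"offset": [7.5,21.5,0],"angular": [0,0,0]},{"hand": 0.3,"offset": [8.9,24.6,0],"angular": [0,0,0]},{"hand": 0.3,"offset": [8.9,24.6,0],"angular": [0,0,0]},{"hand": 0.3,"offset": [8.9,24.6,0],"angular": [0,0,0]}])

```text
time: 21.68
tool_pos: [0.5662, 0.0571, 0.1592]
tcp_rot: [-2.221, -2.221, 0.002]
wrist_force: [-0.4, -0.3, -0.8]
width: 0.53
```

Run:
```python
from h import *
st=bot.read_state();T=st['tool_pos'];print(T,st['wrist_force'],st['width'],st['q'])
c=shot('wrist','w13');s=shot('scene','s13')
p=proj(c,T+[0,0,.06],True).round();q=proj(s,T+[0,0,.03]).round()
print(p,q); cv2.imwrite('pics/v11.png',np.hstack([tile(c,*p,4,400,600),tile(s,*q,5,400,600)]))
```

```text
[0.56624089 0.05711476 0.15915623] [-0.41834413 -0.30016747 -0.75993067] 0.5302859803670629 [ 5.71071828e-02  8.93593333e-02  1.87056496e+00 -5.51162748e-04
  1.18284124e+00  5.74158631e-02]
[318. 288.] [337. 181.]
```

View pics/v11.png

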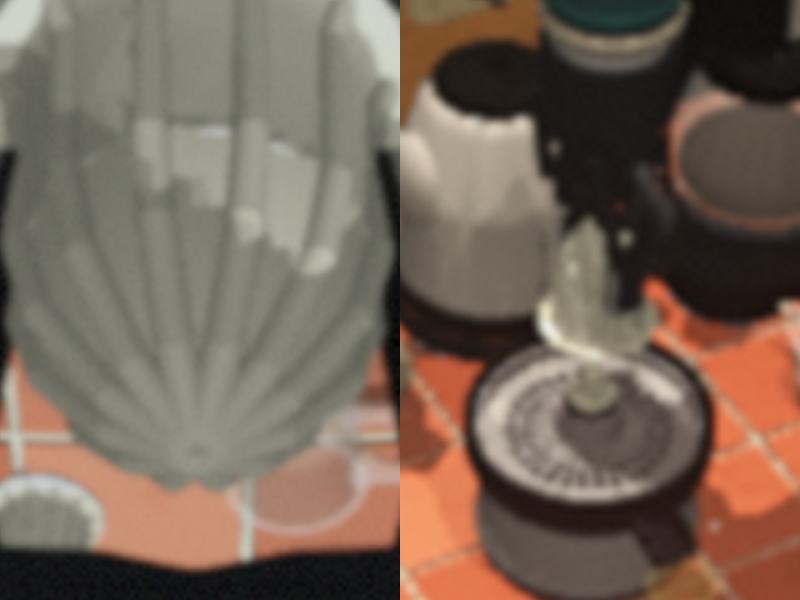

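Run:
```python
from h import *
c=load('w13'); print(bot.read_state()['tool_pos'])
for z in (.24,.247): print(onz(c,318,325.5,z,True))
for v in (400/1,): pass
```

```text
[0.5662989  0.05654173 0.15930709]
[0.56627508 0.05184806 0.24      ]
[0.56625936 0.05812144 0.247     ]
```

Request:
drive_tool(deltas=[{"hand": 0.3,"offset": [0.1,0.1,-1.5],"angular": [0,0,0]},{"hand": 0.3,"offset": [0.1,0.1,-3],"angular": [0,0,0]},{"hand": 0.3,"offset": [0.1,0.1,-4.2],"angular": [0,0,0]},{"hand": 0.3,"offset": [0.1,0.1,-4.8],"angular": [0,0,0]},{"hand": 0.3,"offset": [0.1,0.1,-5.3],"angular": [0,0,0]},{"hand": 0.3,"offset": [0.1,0.1,-5.6],"angular": [0,0,0]},{"hand": 0.3,"offset": [0.1,0.1,-5.9],"angular": [0,0,0]},{"hand": 0.3,"offset": [0.1,0.1,-5.9],"angular": [0,0,0]}])

```text
time: 22.78
tool_pos: [0.5679, 0.0585, 0.1005]
tcp_rot: [-2.222, -2.221, 0.0]
wrist_force: [0.1, -1.0, -0.7]
width: 0.535
```

Request:
drive_tool(deltas=[{"hand": 0.3,"offset": [0,0,-0.2],"angular": [0,0,0]},{"hand": 0.3,"offset": [0,0,-0.4],"angular": [0,0,0]},{"hand": 0.3,"offset": [0,0,-0.6],"angular": [0,0,0]},{"hand": 0.3,"offset": [0,0,-0.7],"angular": [0,0,0]},{"hand": 0.3,"offset": [0,0,-0.7],"angular": [0,0,0]}])

```text
time: 23.4
tool_pos: [0.5681, 0.0585, 0.0935]
tcp_rot: [2.222, 2.221, 0.0]
wrist_force: [-0.2, 1.1, -0.4]
width: 0.533
```

Request:
drive_tool(deltas=[{"hand": 0.3,"offset": [0,0,-0.15],"angular": [0,0,0]},{"hand": 0.3,"offset": [0,0,-0.3],"angular": [0,0,0]},{"hand": 0.3,"offset": [0,0,-0.3],"angular": [0,0,0]}])

```text
time: 23.78
tool_pos: [0.5681, 0.0586, 0.0905]
tcp_rot: [2.222, 2.221, 0.001]
wrist_force: [1.1, 0.6, 0.4]
width: 0.537
```

Request:
drive_tool(deltas=[{"hand": 0.3,"offset": [0,0,-0.15],"angular": [0,0,0]},{"hand": 0.3,"offset": [0,0,-0.3],"angular": [0,0,0]},{"hand": 0.3,"offset": [0,0,-0.3],"angular": [0,0,0]}])

```text
time: 24.15
tool_pos: [0.5681, 0.0585, 0.0875]
tcp_rot: [2.222, 2.221, 0.001]
wrist_force: [0.1, 1.7, 1.0]
width: 0.529
```

Request:
drive_tool(deltas=[{"hand": 0.3,"offset": [0,0,-0.1],"angular": [0,0,0]},{"hand": 0.3,"offset": [0,0,-0.2],"angular": [0,0,0]},{"hand": 0.3,"offset": [0,0,-0.3],"angular": [0,0,0]},{"hand": 0.3,"offset": [0,0,-0.3],"angular": [0,0,0]}])

```text
time: 24.65
tool_pos: [0.5682, 0.0586, 0.0849]
tcp_rot: [2.222, 2.221, 0.001]
wrist_force: [-1.0, 1.3, 5.3]
width: 0.533
```

Run:
```python
from h import *
st=bot.read_state();print(st['tool_pos'],st['wrist_force'],st['torque'])
```

```text
[0.56817873 0.05857174 0.08488971] [-1.00348185  1.28640882  5.34695115] [0.2922747  0.07039783 0.07077103]
```

Request:
drive_tool(deltas=[{"hand": 0.3,"offset": [0,0,0],"angular": [0,0,5]},{"hand": 0.3,"offset": [0,0,0],"angular": [0,0,10]},{"hand": 0.3,"offset": [0,0,0],"angular": [0,0,15]}])

```text
time: 25.02
tool_pos: [0.5684, 0.0581, 0.085]
tcp_rot: [1.909, 2.494, 0.0]
wrist_force: [-0.0, 0.8, 5.2]
width: 0.528
```

Run:
```python
from h import *
st=bot.read_state();print(st['tool_pos'],st['tcp_rot'],st['wrist_force'],st['torque'])
```

```text
[0.56838215 0.05813878 0.08501538] [1.90900057e+00 2.49376646e+00 2.23996779e-04] [-0.04934188  0.75578335  5.22427132] [ 0.04673652 -0.03212326 -0.07966486]
```

Request:
drive_tool(deltas=[{"hand": 0.3,"offset": [0,0,0],"angular": [0,0,5]},{"hand": 0.3,"offset": [0,0,0],"angular": [0,0,10]},{"hand": 0.3,"offset": [0,0,0],"angular": [0,0,15]}])

```text
time: 25.4
tool_pos: [0.5684, 0.0585, 0.085]
tcp_rot: [1.568, 2.721, 0.001]
wrist_force: [0.3, 1.5, 4.4]
width: 0.534
```

Run:
```python
from h import *
for i in range(4):
    st=bot.read_state();print(st['time'],st['tool_pos'][2],st['wrist_force'],st['torque'],st['width'])
    if i<3: bot.read_camera('wrist')
```

```text
25.4 0.085043266003803 [0.32332362 1.53630837 4.40018685] [ 0.27838206 -0.06326667 -0.2187631 ] 0.5343518259746102
25.45 0.08499513126112564 [1.36151265 0.59977355 4.71009978] [ 0.22184505 -0.01613721 -0.18454907] 0.5339386370345593
25.5 0.08499089573318627 [0.50038315 0.98693756 5.38750716] [ 0.28744779 -0.06627442 -0.18204834] 0.5321048987930502
25.55 0.0849622935048363 [-0.15920506  0.9855849   5.91846594] [ 0.32215087 -0.06989213 -0.13607067] 0.534862421753239
```

Request:
drive_tool(deltas=[{"hand": 0.3,"offset": [0,0,-0.2],"angular": [0,0,0]},{"hand": 0.3,"offset": [0,0,-0.4],"angular": [0,0,0]},{"hand": 0.3,"offset": [0,0,-0.6],"angular": [0,0,0]},{"hand": 0.3,"offset": [0,0,-0.6],"angular": [0,0,0]}], force=100)

```text
time: 26.05
tool_pos: [0.5685, 0.0585, 0.0807]
tcp_rot: [1.574, 2.718, 0.001]
wrist_force: [-4.6, 1.1, 13.8]
width: 0.52
```

Request:
drive_tool(deltas=[{"hand": 0.3,"offset": [0,0,-0.1],"angular": [0,0,0]},{"hand": 0.3,"offset": [0,0,-0.2],"angular": [0,0,0]},{"hand": 0.3,"offset": [0,0,-0.2],"angular": [0,0,0]}])

```text
time: 26.42
tool_pos: [0.5686, 0.0585, 0.0805]
tcp_rot: [1.574, 2.718, 0.001]
wrist_force: [-8.2, 1.1, 23.6]
width: 0.522
```

Run:
```python
from h import *
for i in range(4):
    st=bot.read_state();print(st['time'],st['tool_pos'],st['wrist_force'],st['torque'],st['width'])
    if i<3: shot('scene','s14')
```

```text
26.425 [0.56857278 0.0585155  0.08049647] [-8.15058995  1.10060853 23.55637687] [ 0.06345053  1.50116126 -0.10708332] 0.5221961784253805
26.475 [0.56859392 0.05851041 0.08049623] [-8.64370623  0.63547155 24.09124626] [ 0.06018746  1.4510347  -0.16007204] 0.5200923528193047
26.525 [0.56858127 0.05851019 0.08050834] [-9.12765562  0.38035839 23.75872384] [ 0.08399853  1.52428336 -0.13637843] 0.5260841404618626
26.575 [0.56862888 0.05849868 0.08052995] [-8.96247895  0.84110986 23.71720851] [ 0.09224111  1.4334308  -0.10367498] 0.5209464668199083
```

Request:
drive_tool(deltas=[{"hand": 0.3,"offset": [-0.1,0,0],"angular": [0,0,0]},{"hand": 0.3,"offset": [-0.1,0,0],"angular": [0,0,0]},{"hand": 0.3,"offset": [-0.1,0,0],"angular": [0,0,0]},{"hand": 0.3,"offset": [-0.1,0,0],"angular": [0,0,0]}])

```text
time: 27.08
tool_pos: [0.5686, 0.0585, 0.0805]
tcp_rot: [1.573, 2.716, 0.003]
wrist_force: [-6.1, 0.4, 21.3]
width: 0.521
```

Run:
```python
from h import *
st=bot.read_state();T=st['tool_pos'];print(st['time'],T,st['tcp_rot'],st['wrist_force'],st['torque'],st['width'])
s=shot('scene','s15');c=shot('wrist','w15');t=shot('top','t15')
q=proj(s,[.567,.059,.1]).round();p=proj(c,[.567,.059,.13],True).round()
cv2.imwrite('pics/v12.png',np.vstack([np.hstack([tile(s,*q,6,400,400),tile(c,*p,2,400,400)]),tile(t,355,215,3.2,800,200)]))
# expected pixel of brim edge toward camera at home-pressed (.095), standing (.105)
for z in (.095,.105): print([ (200+6*(proj(s,[.567-.034*.86,.059+.034*.5,z])-q)).round()])
```

```text
27.075 [0.56858981 0.05849903 0.08054991] [1.57276687 2.7162632  0.00284577] [-6.12471657  0.39575916 21.33391579] [ 0.08853732  1.09050977 -0.10753821] 0.5207472239224794
[array([199., 256.])]
[array([200., 241.])]
```

View pics/v12.png

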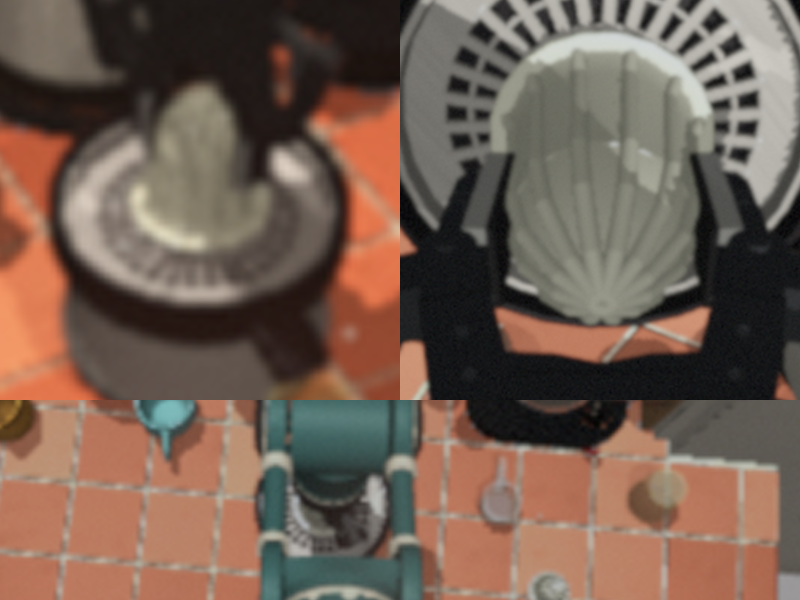

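Run:
```python
from h import *
from scipy.optimize import least_squares
c=load('w15'); p0=proj(c,[.567,.059,.13],True).round()
T=lambda q:p0+(np.array(q)-[600,200])/2
print('apex px',T((604,308)))
pts=[T(q) for q in [(491,125),(715,130),(603,32),(530,62),(677,62)]]
ts=np.linspace(0,2*np.pi,721)
yaw=np.deg2rad(0)
def res(p):
    P=np.array([proj(c,[p[0]+.034*np.cos(t),p[1]+.034*np.sin(t),p[2]],True) for t in ts])
    return [np.min(np.hypot(*(P-q).T)) for q in pts]
f=least_squares(res,[.568,.0585,.1],diff_step=1e-4);print(f.x,np.round(f.fun,2))
for z in (.095,.098,.105,.108):
    f=least_squares(lambda p:res([p[0],p[1],z]),[.568,.0585],diff_step=1e-4);print(z,f.x,np.round(f.fun,2))
# strainer rim (known z .096) as reference in the same picture: inner dark edge of rim
d=load('w13');print(bot.read_state()['wrist_force'],bot.read_state()['tool_pos'])
```

```text
apex px [318. 328.]
[0.56916575 0.05718724 0.09352037] [0.42 0.17 1.46 1.1  0.91]
0.095 [0.5689644  0.05752914] [0.06 0.28 1.56 1.12 0.95]
0.098 [0.56860079 0.05810299] [0.79 1.06 1.99 1.03 0.85]
0.105 [0.56761948 0.05962652] [2.73 2.96 2.65 1.09 0.79]
0.108 [0.56720079 0.06018506] [3.61 3.66 3.1  1.02 0.57]
[-5.51639563  0.50031437 22.23099892] [0.56858054 0.05849611 0.08054605]
```

```bash
python3 -c "
from workcell import bot
print(bot.finish_job())"
```

```text
the job is handed in; nothing more can be done
None
```

The strainer is in the press, released and lying flat. The large cone is home on the spindle, still gripped and held down with about 22 N, and the job is handed in. It took about 27 s.

**What the last checks showed**
- **Strainer:** at contact its underside was at about 84 mm. The next picture shows it flat and concentric in the collector.
- **Cone meshed:** it dropped home without needing to be turned first. I then turned it 30° as a check and felt about 0.2 N m, which fits a meshed, stiff spindle. A brim fit in the last wrist picture put its underside at about 94–95 mm; the pressed-home value is 95 mm, and teeth standing on teeth would give 105 mm.
- **Plunger on its stop:** raising the push from 13.8 N to 23.7 N moved the cone only about 0.2 mm.
- **Everything else:** I handled only the strainer and the large cone. The last pictures showed nothing knocked over, but they did not cover every piece of crockery.

**What failed or disagreed**
- **First grasp missed:** the fingers closed above the strainer's collar without touching it. The real fingertips sit about 35–38 mm behind the reported TCP, going by the wrist and scene pictures. I lowered by that much, and the second grasp held.
- **First cone position was off:** the rough estimate from the scene and top views was about 14 mm out in y. I used the wrist views instead.
- **Side load remains:** about 6 N in x was left on the pressed cone, down from 9 N after I moved the commanded position 1 mm.
- **Grip narrowed:** the reading fell from 0.53 to 0.52 when I raised the grip force to 100 N.

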